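Check-weigh a plaster casting and sort it by its tag

ROBOT

A 6-joint arm with a two-finger parallel gripper is mounted at the origin on the work surface. World frame = base frame: x ahead of the robot, y to its left, z up, the work surface at z = 0. Lengths are in m, angles in rad, forces in N, time in s.
With the tool pointing down it reaches from about 0.35 to 0.775 m from the base axis. Payload 5.5 kg.
Tool frame: the origin (TCP) lies midway between the tips of the shut fingers; the grasp point (between the pads) lies 19 mm behind it (manip.tcp_to_grasp is the distance from the TCP to the grasp point, in m); z points along the fingers, y is the line along which they close (so a half turn about z gives the same grasp; the last joint's range is limited). The gripper opens to 85 mm and grips with 20 to 120 N. Pads are 22 mm wide; open, the fingers measure 114 mm over their backs; the gripper's body (76 mm by 85 mm) begins 54 mm behind the grasp point. The pads swing forward as they close: fully open they stand 13 mm farther back than shut.
Start: joints at [1.043, 0.313, 0.046, 1.304, 0, 1.431], TCP at [0.217, 0.532, 0.231] pointing down, gripper open.
Joint ranges: [-2.76, 2.76], [-0.86, 1.69], [-1.03, 1.26], [-2.2, 2.34], [-1.47, 1.5], [-3.14, 3.14]. Speed limits (rad/s): [2.57, 2.57, 3.14, 3.14, 3.14, 3.14].

INTERFACE

Orientations are given as a rotation vector (axis times angle).
In Python, from workcell import manip gives the robot as it stands. The module is installed in compiled form; this text tells all that it offers.
- The arm moves only by the shell command python3 -m creep 'ROWS' [FORCE]. ROWS is JSON, a list of rows, each a list of 7 numbers: the shift along the tool's x, y, z each as a share of 150 mm, from -1 to 1, then the turn, a rotation vector about the tool's x, y, z each as a share of 60 degrees, from -1 to 1, then the closure, from 0 (fully open) to 1 (shut). In form: [[x, y, z, wx, wy, wz, claw], ...]. A call has 1 to 10 rows; each row is the pose to reach, as a shift and turn from the pose commanded when the call began, along the tool's axes at that moment; what a row does not reach only later rows make up. A row lasts 1/10 s, in which the tool goes at most 50 mm and 8.59 degrees, less where a joint would pass 70% of its speed; a pose out of reach is approached as far as the arm can. A call with a number of a shift or a turn outside -1 to 1 is refused whole. A call with a gripper value outside its range is refused whole. The fingers move at their own pace and stop on an object; FORCE is the grip in N (left out, the last holds). Time passes only in rows, so rows that repeat a pose let the fingers close. It gives the time, the measured TCP pose, the force, the opening and the grip force at its end, in the units of the state.
- manip.get_obs(): the state, without advancing time (a new reading comes with each control period).
- manip.grab_frame(name): name is "scene" or "top"; returns the picture (480x640x3 uint8, red, green, blue); there is no depth.
- manip.camera_params(name): a dict with "fx", "fy", "cx", "cy" (pixels), "R" (3x3) and "t" (3): a world point X has camera coordinates R X + t. Camera axes: x right, y down, z forward; pixel columns grow to the right and rows downward; lengths in m; the calibration is good to about 2 mm. A picture is of the moment at which its call begins. camera_params takes no time and is no camera call.
- manip.sign_off(): hands the job in; it is judged then, once.
The state is a dict: "time_s": time; "qpos": joint angles; "joint_velocities": joint speeds; "effort": joint torques, N m; "eef_pos": TCP position; "orientation": TCP orientation; "force": force on the tool from outside, world axes, zero at the start; "torque": the same for the moment, N m; "finger_gap": finger opening in m; "gripper_force": force on a finger pad.
Only numpy, scipy, OpenCV 4.12 (cv2) and the standard library are available. Lean on these libraries where they do the work, as an engineer would, in place of code of your own. Each camera call takes 0.05 s, during which the arm holds its last target. There are 200 camera calls.

TASK

Take the plaster casting that stands in the wooden slot of the drying board, set it gently upright in the centre of the spring balance's pan (inside the blue ring, without driving the pan down to its stop), let go and leave it there for a full second after it has settled. Then take it by its long sides and put it fully down in the cradle of the same colour as its tag, upright between the end walls and centred on the coloured pad. Keep the castings upright, and leave the other casting on the cork pad and everything else on the table where it stands.

Things in the scene. Friction and masses are not known exactly. Their poses are not given: they have to be found in the camera images.
- casting_green: Green-tagged plaster relief block, a white box 34 mm (its x) by 58 mm (its y) by 46 mm high, about 110 g, with a green tag on top. Origin: centre of its underside; z up. It stands either in the wooden slot or on the cork pad of the drying board; which casting stands where changes.
- casting_red: Red-tagged plaster relief block, a white box 34 mm (its x) by 58 mm (its y) by 46 mm high, about 110 g, with a red tag on top. Origin: centre of its underside; z up. It stands either in the wooden slot or on the cork pad of the drying board; which casting stands where changes.
- slot (a point): centre of the slot floor of the drying board (plywood, 190 (x) by 94 by 8 mm), 8 mm above the table. The slot's two wooden cheeks, 48 mm high, 10 thick, 48 long (y), stand 42 mm apart across x and hug the casting's long faces; its y ends are open: hold a casting in it by its ends, 58 mm apart along y.
- cork_pad (a point): centre of the open cork pad on the same board, 103 mm from the slot along the board's x, 8 mm above the table; the casting that is to be left alone stands here.
- pan_center (a point): centre of the top face of the balance's round aluminium pan, 110 mm in diameter, about 88 mm above the table when empty, on a green housing 130 x 110 mm. A blue ring of 86 mm inner diameter marks the middle. The point moves with the pan; z up.
- pan (a joint): downward travel of the sprung pan in m: 0 empty and up, 0.016 at its stop; a casting settles at 3 to 7 mm (spring 200 N/m).
- green_seat (a point): centre of the green cradle's seat, 8 mm above the table, on a green pad. Wooden base 74 (x) by 104 mm (y); two end walls 28 mm wide (x), 12 thick, 48 high above the seat stand 68 mm apart along y. The casting's 58 mm length goes between them along y; the x sides are open: hold it by its long faces, 34 mm apart. The cradles may swap places.
- red_seat (a point): centre of the red cradle's seat, 8 mm above the table, on a red pad. Wooden base 74 (x) by 104 mm (y); two end walls 28 mm wide (x), 12 thick, 48 high above the seat stand 68 mm apart along y. The casting's 58 mm length goes between them along y; the x sides are open: hold it by its long faces, 34 mm apart. The cradles may swap places.
- jar: white jar with blue cap, 56 mm across, 65 mm high; origin at the centre of its underside. Bystander.
- figurine: small white bird figurine, 40 mm across, 62 mm high; origin at the centre of its underside. Bystander.
- tape_roll: roll of paper tape lying flat, 84 mm across, 22 mm high; origin at the centre of its underside. Bystander.
- spatula: spatula, 200 mm long, lying along its x. Bystander.
- brush: brush, 200 mm long, lying along its x. Bystander.
- brass_weight: brass weight with a knob, 32 mm across, 46 mm high; origin at the centre of its underside. Bystander.
Things that resemble listed ones, but are neither listed nor needed, are in the scene too. What is shaped like the part that bears pan_center but turquoise is not meant. What is shaped like the casting_red but pink is not meant.

How it is judged:
On the way:
1. the casting rests upright, released and settled on the pan, centred within 10 mm, for 0.8 s, the other casting still on the cork pad (((horizontal distance between casting_red and cork_pad below 0.02 m and horizontal distance between casting_green and pan_center below 0.01 m and contact force between casting_green and the fingers below 0.05 N and contact force between casting_green and pan above 0.3 N and value of joint pan above 0.002 m and angle between casting_green's own z axis and vertical below 0.1 rad and linear speed of casting_green below 0.02 m/s) or (horizontal distance between casting_green and cork_pad below 0.02 m and horizontal distance between casting_red and pan_center below 0.01 m and contact force between casting_red and the fingers below 0.05 N and contact force between casting_red and pan above 0.3 N and value of joint pan above 0.002 m and angle between casting_red's own z axis and vertical below 0.1 rad and linear speed of casting_red below 0.02 m/s))), for 0.8 s.
At the end, for the whole second after the job is handed in: The casting from the slot is at rest in the cradle of its tag's colour: within 12 mm of the seat's centre, within 4 mm of fully down, upright (0.08 rad), aligned (0.15 rad); the other casting upright within 20 mm of the cork pad's centre; the pan empty and back up within 1.5 mm (((horizontal distance between casting_green and green_seat below 0.012 m and z of casting_green in the frame of green_seat between -0.004 and 0.004 m and angle between casting_green's own z axis and vertical below 0.08 rad and angle between the y axis of casting_green and the y axis of green_seat, either way round below 0.15 rad and linear speed of casting_green below 0.01 m/s and horizontal distance between casting_red and cork_pad below 0.02 m and angle between casting_red's own z axis and vertical below 0.1 rad and value of joint pan below 0.0015 m) or (horizontal distance between casting_red and red_seat below 0.012 m and z of casting_red in the frame of red_seat between -0.004 and 0.004 m and angle between casting_red's own z axis and vertical below 0.08 rad and angle between the y axis of casting_red and the y axis of red_seat, either way round below 0.15 rad and linear speed of casting_red below 0.01 m/s and horizontal distance between casting_green and cork_pad below 0.02 m and angle between casting_green's own z axis and vertical below 0.1 rad and value of joint pan below 0.0015 m))); the robot touches nothing.
It fails at once if the pan is slammed or pressed down to its stop (travel over 15 mm) (value of joint pan above 0.015 m).
It fails at once if a casting is tipped over (more than 0.6 rad) (angle between any of casting_green, casting_red's own z axis and vertical above 0.6 rad).
It fails at once if a bystander is moved by more than 30 mm (distance of any of jar, figurine, tape_roll, spatula, brush, brass_weight from where it was at the start of the episode above 0.03 m).
It also fails if it takes over 61 s, if anything falls off the work surface, if the arm or the gripper's body presses on something with over 40 N, if the wrist force passes 120 N, or if a joint passes its speed limit or range.

## Working session

There is one attempt and no reset: what is moved stays moved. The work goes in short steps, Python scripts to look and compute and a shell command to move; the robot and the scene stay as the last step left them, time stands still between calls to the robot, and variables do not carry over. Pictures are saved under pics/ and viewed, at most 10 in all, crops included, and the job is handed in when it is done.

```bash
mkdir -p pics; python3 - <<'E'
from workcell import manip
import cv2
for n in("scene","top"):
    f=manip.grab_frame(n); cv2.imwrite(f"pics/{n}0.png",f[:,:,::-1]); p=manip.camera_params(n)
    print(n,{k:(v.round(3).tolist() if hasattr(v,'round') and hasattr(v,'tolist') else v) for k,v in p.items()})
print(manip.get_obs(),manip.tcp_to_grasp)
E
```

```text
scene {'fx': 609.1273827165483, 'fy': 609.1273827165483, 'cx': 317.5626355111692, 'cy': 238.98457428403987, 'R': [[0.145, 0.989, 0.001], [0.66, -0.096, -0.745], [-0.737, 0.108, -0.667]], 't': [-0.065, -0.292, 1.92]}
top {'fx': 607.8645598604536, 'fy': 607.8645598604536, 'cx': 331.3023404201408, 'cy': 238.25775277248397, 'R': [[-0.063, -0.998, -0.0], [-0.974, 0.061, -0.216], [0.216, -0.013, -0.976]], 't': [0.032, 0.517, 1.348]}
{'time_s': 0.1, 'qpos': array([ 1.04340791e+00,  3.13949560e-01,  4.50995180e-02,  1.30361626e+00,
       -4.76603434e-06,  1.43122423e+00]), 'joint_velocities': array([-0.00011556, -0.00020314,  0.00218037,  0.00239868, -0.00019024,
        0.00126448]), 'effort': array([ 1.93913016e-03, -4.81727922e+01,  2.99242777e+01,  1.27546827e-02,
       -1.23937120e-04,  2.78047605e-05]), 'eef_pos': array([0.21720861, 0.53190016, 0.23048708]), 'orientation': array([-6.05265383e-01, -3.08218202e+00,  2.48069722e-03]), 'force': array([ 0.48456209, -0.2058392 , -0.37046335]), 'torque': array([ 0.00818991, -0.00357463,  0.01427248]), 'gripper_force': 0.0, 'finger_gap': 0.0852267974158245} 0.0187
```

View pics/scene0.png

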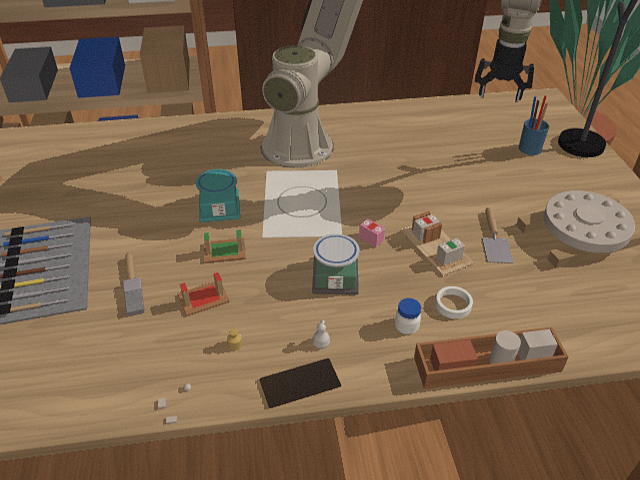

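View pics/top0.png

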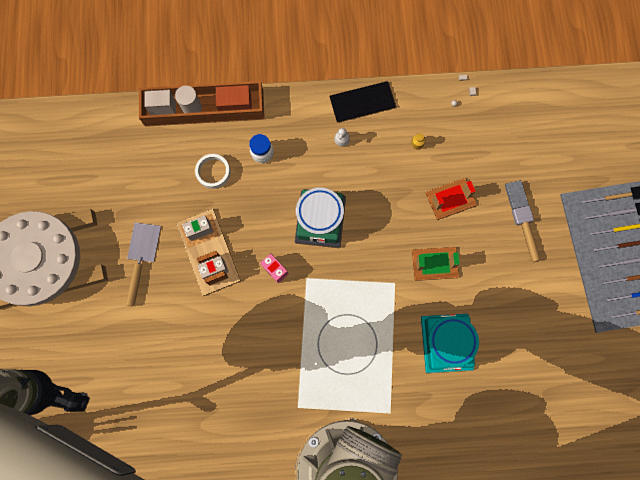

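Candidates for the casting, with top-view pixels:
- Red-tagged casting in the wooden slot (212,268): this is the one I want.
- Green-tagged casting on the cork pad (197,227).
- Pink decoy (274,268).
- White blocks in the tray (158,101).

Other choices: the balance is the green one at (321,212), not the turquoise one at (450,343). The cradle is the red one at (452,198), not the green one at (436,263). I'll check these in a close crop.

```bash
python3 - <<'E'
import cv2,numpy as np
t=cv2.imread('pics/top0.png');s=cv2.imread('pics/scene0.png')
c=lambda im,x,y,w,h:cv2.resize(im[y:y+h,x:x+w],(400,300),interpolation=cv2.INTER_CUBIC)
cv2.imwrite('pics/crop.png',np.vstack([np.hstack([c(t,160,200,120,90),c(t,400,160,100,75)]),np.hstack([c(s,380,200,100,75),c(s,160,260,100,75)])]))
E
```

```text
(no output)
```

View pics/crop.png

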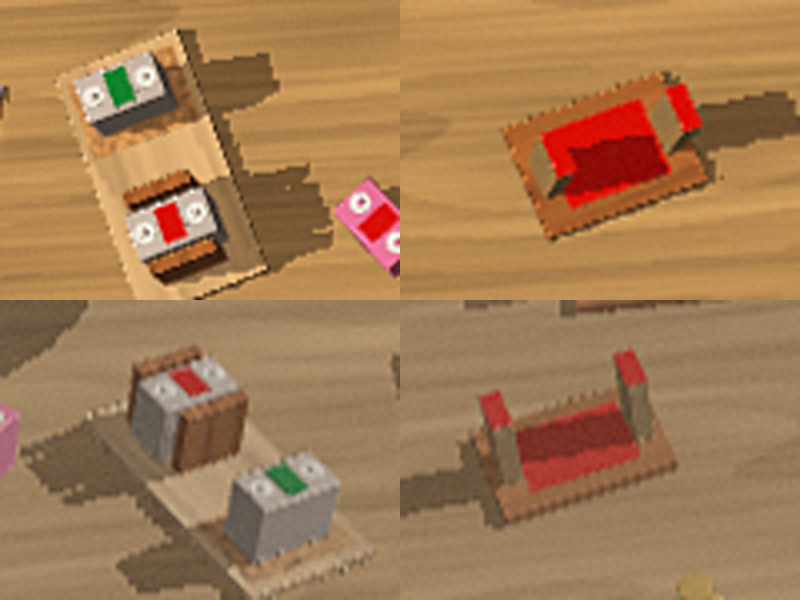

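The crop confirms it. The red-tagged casting is in the wooden slot (top 212,268) and the green one is on the cork. The red cradle at (452,198) is empty, and its wall tops are visible in the scene view.

```bash
cat > h.py <<'E'
import cv2,numpy as np
from workcell import manip
P={n:manip.camera_params(n) for n in("scene","top")}
def ray(n,uv):
    p=P[n];R=np.array(p['R']);t=np.array(p['t'])
    d=R.T@np.array([(uv[0]-p['cx'])/p['fx'],(uv[1]-p['cy'])/p['fy'],1]);return -R.T@t,d
def plane(n,uv,z):
    o,d=ray(n,uv);return o+d*(z-o[2])/d[2]
def tri(us,ut):
    o1,d1=ray('scene',us);o2,d2=ray('top',ut)
    a=np.linalg.lstsq(np.c_[d1,-d2],o2-o1,rcond=None)[0]
    p,q=o1+a[0]*d1,o2+a[1]*d2;return (p+q)/2,np.linalg.norm(p-q)
def mask(im,col):
    h=cv2.cvtColor(im,cv2.COLOR_BGR2HSV);H,S,V=cv2.split(h)
    m={'red':((H<6)|(H>174))&(S>140),'green':(H>50)&(H<80)&(S>110),'blue':(H>100)&(H<125)&(S>90)}[col]
    return (m&(V>50)).astype(np.uint8)*255
def blobs(im,col,box,amin=6):
    x,y,w,h=box;m=np.zeros(im.shape[:2],np.uint8);m[y:y+h,x:x+w]=mask(im,col)[y:y+h,x:x+w]
    n,l,s,c=cv2.connectedComponentsWithStats(m)
    return [(s[i,4],c[i].round(2),l==i) for i in range(1,n) if s[i,4]>=amin]
E
python3 - <<'E'
from h import *
t=cv2.imread('pics/top0.png');s=cv2.imread('pics/scene0.png')
def show(*a):
    b=blobs(*a);[print(a[1],k[0],k[1]) for k in b];return max(b,key=lambda k:k[0])
S={};T={}
for c,bs,bt in(('red',(410,205,32,35),(195,255,35,25)),('green',(435,236,30,18),(185,215,25,22))):
    a=show(s,c,bs);b=show(t,c,bt);print(c,tri(a[1],b[1]),cv2.minAreaRect(cv2.findContours(b[2].astype('u1'),0,1)[0][0]))
for im,n,bx in((s,'scene',(305,225,65,50)),(t,'top',(290,180,65,60))):
    m=max(blobs(im,'blue',bx),key=lambda k:k[0]);c=max(cv2.findContours(m[2].astype('u1'),0,1)[0],key=len)
    e=cv2.fitEllipse(c);print(n,m[0],e);S[n]=e[0]
print('pan',tri(S['scene'],S['top']))
for e in ((0,1),):pass
print('cradle');
for k in blobs(s,'red',(170,270,60,50)):print('s',k[0],k[1],plane('scene',k[1],.056))
for k in blobs(t,'red',(420,170,65,55)):print('t',k[0],k[1],plane('top',k[1],.056),plane('top',k[1],.008))
f=lambda X,Y:plane('top',(400+(X-400)/4,160+Y/4),.004).round(4)
print([f(*q) for q in((502,128),(660,75),(708,180),(553,238))])
g=lambda X,Y:plane('scene',(160+X/4-100,260+(Y-300)/4),.004).round(4)
print([g(*q) for q in((475,433),(505,523),(677,465),(650,390))])
E
```

```text
red 37 [427.08 220.16]
red 76 [210.59 266.42]
red (array([0.4702335 , 0.28077666, 0.05379146]), np.float64(0.0026089495692870105)) ((210.65000915527344, 266.4499816894531), (10.751744270324707, 6.640782356262207), 71.56504821777344)
green 32 [451.  244.5]
green 67 [195.33 225.42]
green (array([0.56905692, 0.31370302, 0.053956  ]), np.float64(0.001544259561064299)) ((195.45001220703125, 225.3500213623047), (10.435516357421875, 6.324555397033691), 71.56505584716797)
scene 29 ((331.2782897949219, 249.69036865234375), (22.455625534057617, 29.9344425201416), 101.47725677490234)
top 233 ((319.3231506347656, 210.08607482910156), (39.60823059082031, 40.79548263549805), 88.24571228027344)
pan (array([0.57845586, 0.0185023 , 0.08513079]), np.float64(0.008881459465803114))
cradle
s 44 [217.02 276.48] [ 0.59898711 -0.25750956  0.056     ]
s 46 [183.41 287.26] [ 0.62260011 -0.3340713   0.056     ]
s 421 [203.3  296.14] [ 0.65685022 -0.28943251  0.056     ]
t 57 [470.58 186.46] [ 0.62210118 -0.33587366  0.056     ] [ 0.63633774 -0.34825386  0.008     ]
t 531 [450.95 197.79] [ 0.59740035 -0.28682246  0.056     ] [ 0.61077245 -0.29748601  0.008     ]
[array([ 0.6304, -0.238 ,  0.004 ]), array([ 0.658 , -0.3378,  0.004 ]), array([ 0.5898, -0.3596,  0.004 ]), array([ 0.5596, -0.262 ,  0.004 ])]
[array([ 0.5895, -0.353 ,  0.004 ]), array([ 0.6631, -0.3345,  0.004 ]), array([ 0.6325, -0.2355,  0.004 ]), array([ 0.5689, -0.2493,  0.004 ])]
```

```bash
cat >> h.py <<'E'
from scipy.spatial.transform import Rotation as Ro
def go(pos,yaw):
    "shares from the measured pose to a TCP position with tool down and tool y at yaw (deg)"
    o=manip.get_obs();Rc=Ro.from_rotvec(o['orientation']).as_matrix()
    y=np.array([np.cos(np.radians(yaw)),np.sin(np.radians(yaw)),0]);z=np.array([0,0,-1.])
    Rt=np.c_[np.cross(y,z),y,z];d=Rc.T@(np.array(pos)-o['eef_pos'])
    w=Ro.from_matrix(Rc.T@Rt).as_rotvec(degrees=True)
    print('t',round(o['time_s'],2),'pos',o['eef_pos'].round(4),'gap',round(o['finger_gap'],4),'F',o['force'].round(2))
    print('shift share',(d/.15).round(3),'turn share',(w/60).round(3),'j6',o['qpos'][5].round(2))
E
python3 - <<'E'
from h import *
t=cv2.imread('pics/top0.png');s=cv2.imread('pics/scene0.png')
S={}
for im,n,bx in((s,'scene',(305,225,65,50)),(t,'top',(290,180,65,60))):
    x,y,w,h=bx;H=cv2.cvtColor(im,cv2.COLOR_BGR2HSV);m=np.zeros(im.shape[:2],np.uint8)
    m[y:y+h,x:x+w]=cv2.inRange(H,(100,45,40),(135,255,255))[y:y+h,x:x+w]
    c=np.vstack(cv2.findContours(m,0,1)[0]);hull=cv2.convexHull(c);e=cv2.fitEllipse(hull)
    print(n,cv2.countNonZero(m),cv2.boundingRect(hull),e,plane(n,e[0],.088));S[n]=e[0]
print('pan',tri(S['scene'],S['top']))
go((.4702,.2808,.20),108.4)
E
```

```text
scene 149 (316, 236, 41, 27) ((335.8706359863281, 248.9050750732422), (27.091581344604492, 40.25333786010742), 91.64987182617188) [0.57995842 0.02468689 0.088     ]
top 309 (296, 190, 49, 48) ((319.9902038574219, 216.12718200683594), (53.65911102294922, 61.195762634277344), 70.18669128417969) [0.56404713 0.02220407 0.088     ]
pan (array([0.56743715, 0.02461606, 0.07644328]), np.float64(0.00480570314463387))
t 0.1 pos [0.2172 0.5319 0.2305] gap 0.0852 F [ 0.48 -0.21 -0.37]
shift share [-2.194 -0.912  0.204] turn share [-0.001 -0.001 -0.677] j6 1.43
```

```bash
python3 -m creep '[[-0.5,-0.2,0,0,0,-0.34,0],[-1,-0.4,0,0,0,-0.677,0],[-1,-0.4,0,0,0,-0.677,0],[-1,-0.4,0,0,0,-0.677,0],[-1,-0.4,0,0,0,-0.677,0],[-1,-0.4,0,0,0,-0.677,0]]' 40
python3 - <<'E'
from h import *
go((.4702,.2808,.15),108.4)
t=cv2.imread('pics/top0.png');s=cv2.imread('pics/scene0.png')
S={}
for im,n,bx in((s,'scene',(305,230,65,50)),(t,'top',(290,182,65,60))):
    x,y,w,h=bx;H=cv2.cvtColor(im,cv2.COLOR_BGR2HSV);m=np.zeros(im.shape[:2],np.uint8)
    m[y:y+h,x:x+w]=cv2.inRange(H,(100,45,40),(135,255,255))[y:y+h,x:x+w]
    m=cv2.morphologyEx(m,cv2.MORPH_CLOSE,np.ones((3,3)))
    c=max(cv2.findContours(m,0,1)[0],key=cv2.contourArea);hull=cv2.convexHull(c)
    e=cv2.fitEllipse(hull);print(n,cv2.boundingRect(hull),e,plane(n,e[0],.088));S[n]=e[0]
print('pan',tri(S['scene'],S['top']))
E
```

```text
time_s: 0.7
eef_pos: [0.3342, 0.4192, 0.2309]
orientation: [0.5, -3.101, 0.001]
force: [1.6, 1.0, 1.0]
finger_gap: 0.0854
gripper_force: 0.0
t 0.7 pos [0.3342 0.4192 0.2309] gap 0.0854 F [1.62 1.03 0.99]
shift share [-0.572 -1.16   0.539] turn share [-0.    -0.001 -0.002] j6 0.43
scene (316, 236, 41, 27) ((335.8706359863281, 248.9050750732422), (27.091581344604492, 40.25333786010742), 91.64987182617188) [0.57995842 0.02468689 0.088     ]
top (299, 190, 42, 41) ((319.31048583984375, 210.13812255859375), (40.55084228515625, 42.033016204833984), 85.61707305908203) [0.57822037 0.02292262 0.088     ]
pan (array([0.57867908, 0.02391421, 0.08688957]), np.float64(0.0019978691732872957))
```

```bash
python3 -m creep '[[-0.2,-0.33,0.15,0,0,0,0],[-0.4,-0.66,0.3,0,0,0,0],[-0.572,-1,0.4,0,0,0,0],[-0.572,-1,0.45,0,0,0,0],[-0.572,-1,0.45,0,0,0,0],[-0.572,-1,0.45,0,0,0,0]]'
python3 - <<'E'
from h import *
go((.4702,.2808,.09),108.4)
E
```

```text
time_s: 1.3
eef_pos: [0.4619, 0.3046, 0.163]
orientation: [0.497, -3.1, 0.0]
force: [-1.3, -0.5, 0.0]
finger_gap: 0.0853
gripper_force: 0.0
t 1.3 pos [0.4619 0.3046 0.163 ] gap 0.0853 F [-1.26 -0.46  0.04]
shift share [-0.004 -0.168  0.487] turn share [ 0.    -0.002 -0.003] j6 0.12
```

```bash
python3 -m creep '[[-0.004,-0.168,0.1,0,0,0,0],[-0.004,-0.168,0.25,0,0,0,0],[-0.004,-0.168,0.4,0,0,0,0],[-0.004,-0.168,0.487,0,0,0,0],[-0.004,-0.168,0.487,0,0,0,0],[-0.004,-0.168,0.487,0,0,0,0]]'
python3 - <<'E'
from h import *
go((.4702,.2808,.015),108.4)
t=manip.grab_frame('top')[:,:,::-1];s=manip.grab_frame('scene')[:,:,::-1]
c=lambda im,x,y,w,h:cv2.resize(im[y:y+h,x:x+w],(400,300),interpolation=cv2.INTER_CUBIC)
cv2.imwrite('pics/pre.png',np.hstack([c(t,160,200,120,90),c(s,370,150,120,90)]))
E
```

```text
time_s: 1.9
eef_pos: [0.4704, 0.2823, 0.0915]
orientation: [-0.504, 3.1, 0.001]
force: [0.3, -0.6, 0.1]
finger_gap: 0.0855
gripper_force: 0.0
t 1.9 pos [0.4704 0.2823 0.0915] gap 0.0855 F [ 0.26 -0.59  0.09]
shift share [ 0.005 -0.009  0.51 ] turn share [0.    0.001 0.001] j6 0.07
```

View pics/pre.png

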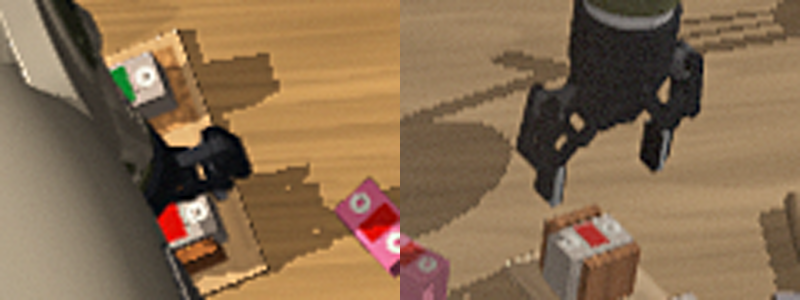

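The fingers straddle the ends of the red-tagged casting: scene fingertips at about (552,200) and (655,165) in the crop, casting at (590,240). The axis is aligned, so I'll descend.

```bash
python3 -m creep '[[0.005,-0.009,0.12,0,0,0,0],[0.005,-0.009,0.25,0,0,0,0],[0.005,-0.009,0.38,0,0,0,0],[0.005,-0.009,0.46,0,0,0,0],[0.005,-0.009,0.51,0,0,0,0],[0.005,-0.009,0.51,0,0,0,0],[0.005,-0.009,0.51,0,0,0,0]]' 40
python3 -m creep '[[0,0,0,0,0,0,0.25],[0,0,0,0,0,0,0.5],[0,0,0,0,0,0,0.5],[0,0,0,0,0,0,0.5],[0,0,0,0,0,0,0.5]]' 30
```

```text
time_s: 2.7
eef_pos: [0.4712, 0.2799, 0.015]
orientation: [-0.502, 3.1, 0.0]
force: [0.5, 0.2, -0.2]
finger_gap: 0.0856
gripper_force: 0.0
time_s: 3.2
eef_pos: [0.4714, 0.28, 0.0152]
orientation: [-0.502, 3.099, 0.001]
force: [0.3, 1.0, 6.5]
finger_gap: 0.0578
gripper_force: 33.5
```

```bash
python3 -m creep '[[0,0,-0.04,0,0,0,0.5],[0,0,-0.12,0,0,0,0.5],[0,0,-0.25,0,0,0,0.5],[0,0,-0.4,0,0,0,0.5],[0,0,-0.55,0,0,0,0.5],[0,0,-0.7,0,0,0,0.5],[0,0,-0.85,0,0,0,0.5],[0,0,-0.97,0,0,0,0.5],[0,0,-1,0,0,0,0.5],[0,0,-1,0,0,0,0.5]]' 30
python3 - <<'E'
from h import *
go((.5787,.0239,.15),108.4)
E
```

```text
time_s: 4.2
eef_pos: [0.471, 0.2797, 0.1652]
orientation: [-0.502, 3.1, 0.001]
force: [-0.3, 0.7, -2.1]
finger_gap: 0.0572
gripper_force: 32.9
t 4.2 pos [0.471  0.2797 0.1652] gap 0.0572 F [-0.27  0.66 -2.07]
shift share [-0.143 -1.845  0.101] turn share [0.    0.002 0.   ] j6 0.07
```

```bash
python3 -m creep '[[-0.01,-0.06,0,0,0,0,0.5],[-0.02,-0.18,0,0,0,0,0.5],[-0.03,-0.33,0,0,0,0,0.5],[-0.04,-0.48,0,0,0,0,0.5],[-0.05,-0.63,0,0,0,0,0.5],[-0.06,-0.78,0,0,0,0,0.5],[-0.07,-0.9,0,0,0,0,0.5],[-0.07,-0.97,0,0,0,0,0.5],[-0.07,-1,0,0,0,0,0.5],[-0.07,-1,0,0,0,0,0.5]]'
python3 -m creep '[[-0.01,-0.06,0,0,0,0,0.5],[-0.02,-0.18,0,0,0,0,0.5],[-0.03,-0.33,0,0,0,0,0.5],[-0.04,-0.48,0,0,0,0,0.5],[-0.05,-0.63,0,0,0,0,0.5],[-0.06,-0.76,0,0,0,0,0.5],[-0.07,-0.83,0,0,0,0,0.5],[-0.073,-0.845,0,0,0,0,0.5],[-0.073,-0.845,0,0,0,0,0.5],[-0.073,-0.845,0,0,0,0,0.5]]'
python3 - <<'E'
from h import *
t=manip.grab_frame('top')[:,:,::-1];s=manip.grab_frame('scene')[:,:,::-1]
go((.5787,.0239,.10),108.4)
c=lambda im,x,y,w,h:cv2.resize(im[y:y+h,x:x+w],(400,300),interpolation=cv2.INTER_CUBIC)
cv2.imwrite('pics/pan1.png',np.hstack([c(t,260,150,120,90),c(s,280,190,120,90)]))
E
```

```text
time_s: 5.2
eef_pos: [0.5277, 0.1401, 0.1636]
orientation: [0.501, -3.1, -0.0]
force: [-0.7, -0.4, -0.8]
finger_gap: 0.0576
gripper_force: 32.9
time_s: 6.2
eef_pos: [0.578, 0.0246, 0.1642]
orientation: [0.504, -3.101, -0.001]
force: [-0.8, 0.4, -2.1]
finger_gap: 0.0573
gripper_force: 32.9
t 6.3 pos [0.5779 0.0246 0.1643] gap 0.0577 F [ 0.19 -0.01 -1.8 ]
shift share [-0.003 -0.006  0.428] turn share [ 0.    -0.     0.001] j6 -0.42
```

View pics/pan1.png

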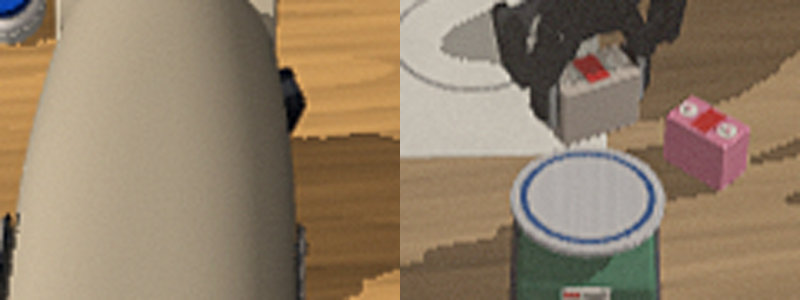

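The casting is held upright by its ends above the pan (scene crop: tag at 590,68, pan ring centre at 588,198). Next is a slow descent.

```bash
python3 - <<'E'
from h import *
s=manip.grab_frame('scene')[:,:,::-1]
for k in blobs(np.ascontiguousarray(s),'red',(325,200,25,20)):print(k[0],k[1],plane('scene',k[1],.203))
E
python3 -m creep '[[-0.003,-0.006,0.08,0,0,0,0.5],[-0.003,-0.006,0.2,0,0,0,0.5],[-0.003,-0.006,0.3,0,0,0,0.5],[-0.003,-0.006,0.37,0,0,0,0.5],[-0.003,-0.006,0.41,0,0,0,0.5],[-0.003,-0.006,0.43,0,0,0,0.5],[-0.003,-0.006,0.43,0,0,0,0.5]]'
python3 -m creep '[[0,0,0.008,0,0,0,0.5],[0,0,0.016,0,0,0,0.5],[0,0,0.024,0,0,0,0.5],[0,0,0.032,0,0,0,0.5],[0,0,0.04,0,0,0,0.5],[0,0,0.048,0,0,0,0.5],[0,0,0.056,0,0,0,0.5],[0,0,0.06,0,0,0,0.5],[0,0,0.06,0,0,0,0.5]]'
```

```text
46 [337.11 210.22] [0.57693315 0.02560072 0.203     ]
time_s: 7.05
eef_pos: [0.579, 0.0231, 0.0996]
orientation: [0.502, -3.101, -0.0]
force: [0.1, 0.6, -1.1]
finger_gap: 0.0578
gripper_force: 32.9
time_s: 7.95
eef_pos: [0.5792, 0.023, 0.0908]
orientation: [-0.502, 3.101, -0.0]
force: [1.5, -0.5, -0.1]
finger_gap: 0.0577
gripper_force: 32.8
```

```bash
python3 -m creep '[[0,0,0,0,0,0,0.32],[0,0,0,0,0,0,0.3],[0,0,0,0,0,0,0.27],[0,0,0,0,0,0,0.2],[0,0,0,0,0,0,0.1],[0,0,0,0,0,0,0],[0,0,0,0,0,0,0]]'
python3 -m creep '[[0,0,-0.05,0,0,0,0],[0,0,-0.15,0,0,0,0],[0,0,-0.3,0,0,0,0],[0,0,-0.5,0,0,0,0],[0,0,-0.6,0,0,0,0],[0,0,-0.6,0,0,0,0],[0,0,-0.6,0,0,0,0]]'
python3 - <<'E'
from h import *
s=np.ascontiguousarray(manip.grab_frame('scene')[:,:,::-1])
for k in blobs(s,'red',(310,210,60,60)):print(k[0],k[1],plane('scene',k[1],.1285))
go((.5787,.0239,.18),18.4)
cv2.imwrite('pics/pan2.png',cv2.resize(s[170:290,260:420],(640,480),interpolation=cv2.INTER_CUBIC))
E
```

```text
time_s: 8.65
eef_pos: [0.5791, 0.0231, 0.0908]
orientation: [-0.502, 3.101, 0.0]
force: [-0.2, -0.5, 0.0]
finger_gap: 0.0854
gripper_force: 0.0
time_s: 9.35
eef_pos: [0.5792, 0.023, 0.1808]
orientation: [-0.502, 3.1, -0.0]
force: [0.2, -0.2, -0.3]
finger_gap: 0.085
gripper_force: 0.0
6 [368.67 226.5 ] [0.55753415 0.10599225 0.1285    ]
46 [335.72 235.54] [0.57798912 0.0238184  0.1285    ]
t 9.4 pos [0.5786 0.0231 0.18  ] gap 0.0855 F [-0.37 -1.   -0.43]
shift share [-0.002  0.005  0.   ] turn share [-0.0e+00 -1.0e-03  1.5e+00] j6 -0.42
```

View pics/pan2.png

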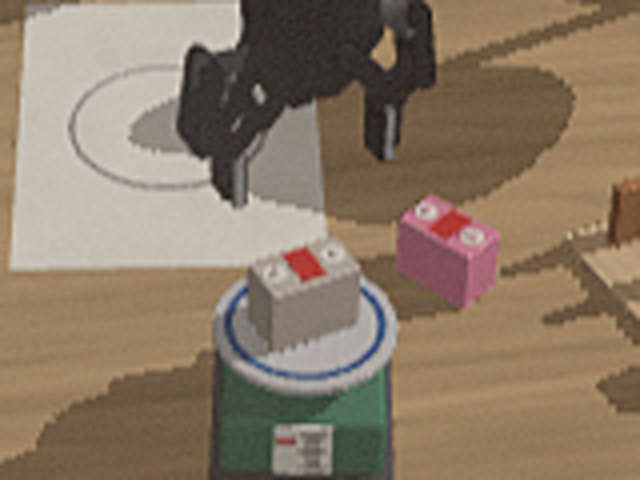

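The casting stands upright inside the ring (tag at 335.7,235.5 → 0.578, 0.024). It can rest there while the wrist turns 90°.

```bash
python3 -m creep '[[0,0,0,0,0,0.14,0],[0,0,0,0,0,0.28,0],[0,0,0,0,0,0.42,0],[0,0,0,0,0,0.56,0],[0,0,0,0,0,0.7,0],[0,0,0,0,0,0.75,0],[0,0,0,0,0,0.75,0],[0,0,0,0,0,0.75,0]]'
python3 -m creep '[[0,0,0,0,0,0.14,0],[0,0,0,0,0,0.28,0],[0,0,0,0,0,0.42,0],[0,0,0,0,0,0.56,0],[0,0,0,0,0,0.7,0],[0,0,0,0,0,0.75,0],[0,0,0,0,0,0.75,0],[0,0,0,0,0,0.75,0],[0,0,0,0,0,0.75,0],[0,0,0,0,0,0.75,0]]'
python3 - <<'E'
from h import *
go((.5785,.0236,.12),18.4)
t=manip.grab_frame('top');s=np.ascontiguousarray(manip.grab_frame('scene')[:,:,::-1])
for k in blobs(s,'red',(310,210,40,60)):print(k[0],k[1],plane('scene',k[1],.1285))
E
```

```text
time_s: 10.2
eef_pos: [0.5784, 0.0231, 0.1796]
orientation: [-0.72, -3.056, 0.0]
force: [-0.5, 0.2, -0.8]
finger_gap: 0.0856
gripper_force: 0.0
time_s: 11.2
eef_pos: [0.579, 0.023, 0.1807]
orientation: [-1.837, -2.549, -0.0]
force: [0.8, 1.0, -0.0]
finger_gap: 0.0855
gripper_force: 0.0
t 11.2 pos [0.579  0.023  0.1807] gap 0.0855 F [ 0.75  1.02 -0.04]
shift share [ 0.005 -0.002  0.405] turn share [-0.    -0.     0.001] j6 1.15
46 [335.72 235.54] [0.57798912 0.0238184  0.1285    ]
```

```bash
python3 -m creep '[[0.005,0,0.08,0,0,0,0],[0.005,0,0.2,0,0,0,0],[0.005,0,0.33,0,0,0,0],[0.005,0,0.44,0,0,0,0],[0.005,0,0.53,0,0,0,0],[0.005,0,0.57,0,0,0,0],[0.005,0,0.585,0,0,0,0],[0.005,0,0.585,0,0,0,0],[0.005,0,0.585,0,0,0,0]]'
python3 -m creep '[[0,0,0,0,0,0,0.2],[0,0,0,0,0,0,0.4],[0,0,0,0,0,0,0.5],[0,0,0,0,0,0,0.55],[0,0,0,0,0,0,0.6],[0,0,0,0,0,0,0.65],[0,0,0,0,0,0,0.7],[0,0,0,0,0,0,0.75],[0,0,0,0,0,0,0.75]]' 25
```

```text
time_s: 12.2
eef_pos: [0.5794, 0.0237, 0.0937]
orientation: [1.837, 2.547, 0.001]
force: [-0.3, -0.1, -0.3]
finger_gap: 0.0853
gripper_force: 0.0
time_s: 13.1
eef_pos: [0.579, 0.0238, 0.093]
orientation: [1.838, 2.548, 0.0]
force: [0.6, 0.4, 0.3]
finger_gap: 0.0337
gripper_force: 26.3
```

```bash
python3 -m creep '[[0,0,-0.03,0,0,0,0.75],[0,0,-0.1,0,0,0,0.75],[0,0,-0.2,0,0,0,0.75],[0,0,-0.32,0,0,0,0.75],[0,0,-0.43,0,0,0,0.75],[0,0,-0.5,0,0,0,0.75],[0,0,-0.53,0,0,0,0.75],[0,0,-0.53,0,0,0,0.75]]' 30
python3 - <<'E'
from h import *
go((.6105,-.2965,.17),17.1)
E
```

```text
time_s: 13.9
eef_pos: [0.5791, 0.0237, 0.1731]
orientation: [1.837, 2.547, 0.001]
force: [0.2, -0.5, -1.4]
finger_gap: 0.0335
gripper_force: 30.8
t 13.9 pos [0.5791 0.0237 0.1731] gap 0.0335 F [ 0.17 -0.52 -1.38]
shift share [-2.092 -0.475  0.021] turn share [0.001 0.    0.022] j6 1.15
```

```bash
python3 -m creep '[[-0.06,-0.015,0,0,0,0,0.75],[-0.18,-0.04,0,0,0,0,0.75],[-0.33,-0.075,0,0,0,0,0.75],[-0.48,-0.11,0,0,0,0,0.75],[-0.63,-0.145,0,0,0,0,0.75],[-0.78,-0.18,0,0,0,0.01,0.75],[-0.9,-0.207,0,0,0,0.02,0.75],[-0.97,-0.223,0,0,0,0.022,0.75],[-1,-0.23,0,0,0,0.022,0.75],[-1,-0.23,0,0,0,0.022,0.75]]'
python3 -m creep '[[-0.06,-0.015,0,0,0,0,0.75],[-0.18,-0.04,0,0,0,0,0.75],[-0.33,-0.075,0,0,0,0,0.75],[-0.48,-0.11,0,0,0,0,0.75],[-0.63,-0.145,0,0,0,0,0.75],[-0.78,-0.18,0,0,0,0,0.75],[-0.9,-0.207,0,0,0,0,0.75],[-0.97,-0.223,0,0,0,0,0.75],[-1,-0.23,0,0,0,0,0.75],[-1,-0.23,0,0,0,0,0.75]]'
python3 - <<'E'
from h import *
go((.6105,-.2965,.10),17.1)
s=np.ascontiguousarray(manip.grab_frame('scene')[:,:,::-1]);t=manip.grab_frame('top')[:,:,::-1]
z=manip.get_obs()['eef_pos'][2]-.010+.046
for k in blobs(s,'red',(140,200,110,120)):print(k[0],k[1],plane('scene',k[1],z),plane('scene',k[1],.056))
cv2.imwrite('pics/cr.png',np.hstack([cv2.resize(i,(400,300),interpolation=cv2.INTER_CUBIC) for i in (t[140:245,380:520],s[220:325,140:280])]))
E
```

```text
time_s: 14.9
eef_pos: [0.5933, -0.1297, 0.1722]
orientation: [-1.867, -2.526, -0.0]
force: [-0.7, -0.4, -1.2]
finger_gap: 0.0337
gripper_force: 30.8
time_s: 15.9
eef_pos: [0.6045, -0.2833, 0.1723]
orientation: [-1.867, -2.526, -0.0]
force: [0.5, -0.3, -1.4]
finger_gap: 0.0336
gripper_force: 30.8
t 15.9 pos [ 0.6045 -0.2833  0.1723] gap 0.0336 F [ 0.54 -0.32 -1.41]
shift share [-0.096  0.013  0.482] turn share [-0.    -0.    -0.001] j6 0.71
45 [216.93 276.42] [ 0.75266746 -0.2446913   0.20844759] [ 0.59876033 -0.2577116   0.056     ]
47 [183.45 287.19] [ 0.772725   -0.3094319   0.20844759] [ 0.62239086 -0.3339849   0.056     ]
417 [203.29 296.1 ] [ 0.80186691 -0.27163406  0.20844759] [ 0.65672402 -0.28945387  0.056     ]
```

View pics/cr.png

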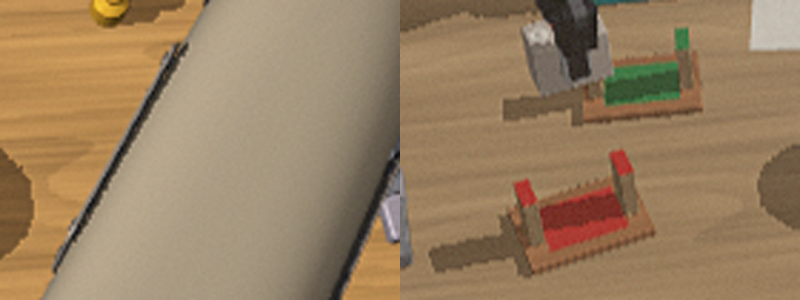

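The casting is held upright, still short of the cradle (scene crop at 570,60; cradle walls at 525,190 and 620,165). I'll centre it and lower it to just above the walls.

```bash
python3 -m creep '[[-0.03,0.004,0.05,0,0,0,0.75],[-0.07,0.01,0.15,0,0,0,0.75],[-0.096,0.013,0.28,0,0,0,0.75],[-0.096,0.013,0.4,0,0,0,0.75],[-0.096,0.013,0.5,0,0,0,0.75],[-0.096,0.013,0.55,0,0,0,0.75],[-0.096,0.013,0.57,0,0,0,0.75],[-0.096,0.013,0.57,0,0,0,0.75],[-0.096,0.013,0.57,0,0,0,0.75]]'
python3 - <<'E'
from h import *
go((.6105,-.2965,.018),17.1)
s=np.ascontiguousarray(manip.grab_frame('scene')[:,:,::-1])
cv2.imwrite('pics/cr2.png',cv2.resize(s[240:330,150:270],(800,600),interpolation=cv2.INTER_CUBIC))
E
```

```text
time_s: 16.9
eef_pos: [0.6111, -0.2964, 0.0877]
orientation: [1.866, 2.526, 0.0]
force: [0.6, 0.1, -0.3]
finger_gap: 0.0337
gripper_force: 30.8
t 16.9 pos [ 0.6111 -0.2964  0.0877] gap 0.0337 F [ 0.56  0.11 -0.34]
shift share [ 0.001 -0.004  0.464] turn share [ 0.001  0.001 -0.   ] j6 0.7
```

View pics/cr2.png

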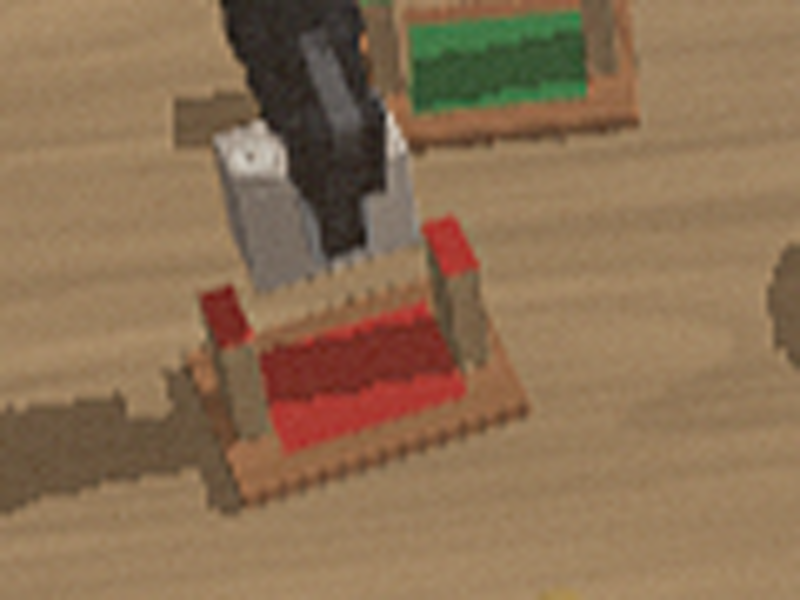

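The casting hangs just above the walls. Its near lower corners are at crop (257,290) and (418,250), and the wall tops are at (225,315) and (452,245). I'll check these numerically.

```bash
python3 - <<'E'
from h import *
a,b=[plane('scene',(150+x/6.667,240+y/6.667),.0777)for x,y in((257,290),(418,250))]
d=(b-a)/np.linalg.norm(b-a);n=np.array([d[1],-d[0],0]);n*=np.sign(n[0])
print(a,b,np.linalg.norm(b-a),np.degrees(np.arctan2(d[1],d[0])),'centre',(a+b)/2-n*.017)
E
```

```text
[ 0.63389042 -0.31937055  0.0777    ] [ 0.62273242 -0.26543025  0.0777    ] 0.05508227766806631 101.68726605947826 centre [ 0.61166387 -0.29584409  0.0777    ]
```

```bash
python3 -m creep '[[0,-0.004,0.06,0,0,0,0.75],[0,-0.004,0.14,0,0,0,0.75],[0,-0.004,0.22,0,0,0,0.75],[0,-0.004,0.3,0,0,0,0.75],[0,-0.004,0.37,0,0,0,0.75],[0,-0.004,0.41,0,0,0,0.75],[0,-0.004,0.43,0,0,0,0.75],[0,-0.004,0.43,0,0,0,0.75]]'
python3 -m creep '[[0,0,0.007,0,0,0,0.75],[0,0,0.014,0,0,0,0.75],[0,0,0.021,0,0,0,0.75],[0,0,0.028,0,0,0,0.75],[0,0,0.028,0,0,0,0.75]]'
```

```text
time_s: 17.75
eef_pos: [0.6099, -0.2962, 0.022]
orientation: [-1.867, -2.526, -0.0]
force: [0.2, -0.1, -0.9]
finger_gap: 0.0337
gripper_force: 30.8
time_s: 18.25
eef_pos: [0.6103, -0.2965, 0.0191]
orientation: [1.866, 2.526, 0.0]
force: [-1.8, 1.2, 3.5]
finger_gap: 0.0336
gripper_force: 31.2
```

```bash
python3 -m creep '[[0,0,0.003,0,0,0,0.75],[0,0,0.003,0,0,0,0.6],[0,0,0.003,0,0,0,0.5],[0,0,0,0,0,0,0.35],[0,0,0,0,0,0,0.2],[0,0,0,0,0,0,0],[0,0,0,0,0,0,0],[0,0,0,0,0,0,0]]'
python3 -m creep '[[0,0,-0.06,0,0,0,0],[0,0,-0.18,0,0,0,0],[0,0,-0.35,0,0,0,0],[0,0,-0.55,0,0,0,0],[0,0,-0.8,0,0,0,0],[0,0,-0.95,0,0,0,0],[0,0,-1,0,0,0,0],[0,0,-1,0,0,0,0],[0,0,-1,0,0,0,0]]'
python3 - <<'E'
from h import *
go((.6105,-.2965,.018),17.1)
s=np.ascontiguousarray(manip.grab_frame('scene')[:,:,::-1])
for k in blobs(s,'red',(150,240,110,90)):print(k[0],k[1],plane('scene',k[1],.054))
cv2.imwrite('pics/end.png',np.hstack([cv2.resize(i,(400,300),interpolation=cv2.INTER_CUBIC) for i in (s[240:330,150:270],s[190:310,310:470])]))
E
```

```text
time_s: 19.05
eef_pos: [0.61, -0.2963, 0.0182]
orientation: [-1.867, -2.527, -0.0]
force: [-0.3, 0.4, -0.3]
finger_gap: 0.0854
gripper_force: 0.0
time_s: 19.95
eef_pos: [0.6095, -0.296, 0.1669]
orientation: [-1.866, -2.525, 0.0]
force: [-0.0, -1.1, -0.0]
finger_gap: 0.0855
gripper_force: 0.0
t 19.95 pos [ 0.6095 -0.296   0.1669] gap 0.0855 F [-0.04 -1.11 -0.01]
shift share [-0.007  0.007  0.993] turn share [-0.001 -0.001 -0.   ] j6 0.7
45 [216.93 276.42] [ 0.59674118 -0.25788242  0.054     ]
51 [199.9  282.12] [ 0.60960984 -0.29710885  0.054     ]
45 [183.44 287.18] [ 0.62038344 -0.33433014  0.054     ]
106 [205.13 301.12] [ 0.67074777 -0.28573181  0.054     ]
```

View pics/end.png

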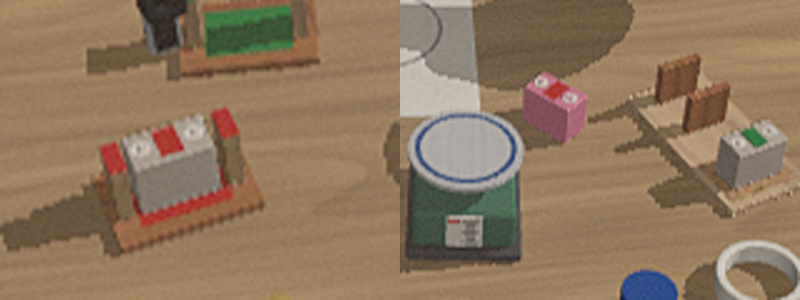

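The casting is seated upright between the red cradle's walls, with its tag at (0.6096,-0.297) against the seat at (0.6105,-0.2965). The pan is empty and up, the green casting is still on the cork, and the arm is clear, so I'm handing in.

```bash
python3 -c "
from workcell import manip
print(manip.sign_off())"
```

```text
the job is handed in; nothing more can be done
None
```

The red-tagged casting rested on the pan for over a second, now sits upright and centred to about 1 mm in the red cradle, and the job is handed in at about 20 s (no verdict was returned).

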